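# Seat a gilded panel under the batten of its holding frame

### The arm

A 6-joint arm with a two-finger parallel gripper is mounted at the origin on the work surface. World frame = base frame: x ahead of the robot, y to its left, z up, the work surface at z = 0. Lengths are in m, angles in degrees, forces in N, time in s.
With the tool pointing down it reaches from about 0.4 to 0.825 m from the base axis. Payload 7 kg.
Tool frame: the origin (TCP) lies on the centre line of the jaws, within the pads' length; the fingertips stand 14 mm ahead of it and the grasp point (between the pads) lies 5 mm behind it; z points along the fingers, x is the direction in which the jaws open and shut, and the axes are right-handed (so a half turn about z gives the same grasp; the last joint's range is limited). The gripper opens to 88 mm and grips with 3 to 60 N. Pads are 19 mm wide; open, the fingers measure 130 mm over their backs; the gripper's body (78 mm by 193 mm) begins 47 mm behind the grasp point.
Start: joints at [-47.321, 20.546, 0.682, 0, -70.136, -16.507], TCP at [0.298, -0.606, 0.203] pointing down, gripper open.
Joint ranges: [-176.03, 176.03], [-82.01, 121.73], [-58.28, 71.71], [-173.87, 95.51], [-174.79, -0.11], [-173.66, 173.66]. Speed limits (degrees/s): [136.94, 136.94, 172.46, 180, 180, 180].

### API

Orientations are given as [roll, pitch, yaw] about the fixed x, y, z axes, in that order (R = Rz(yaw) Ry(pitch) Rx(roll)).
In Python, from plant import * gives the robot as it stands.
- The arm moves only by the shell command python3 -m handwheel 'ROWS' [OPENING]. ROWS is JSON, a list of rows, each a list of 2 entries, a list of its own where there are three numbers: the shift along the tool's x, y, z each as a share of 0.2 m, from -1 to 1, then the turn, a rotation vector about the tool's x, y, z each as a share of 360 degrees, from -1 to 1. In form: [[[tx, ty, tz], [ax, ay, az]], ...]. A call has 1 to 5 rows; each row is the pose to reach, as a shift and turn from the pose commanded when the call began, along the tool's axes at that moment, turning the shorter way round; what a row does not reach only later rows make up. A row lasts 1/12 s, in which the tool goes at most 41.7 mm and 7.16 degrees, less where a joint would pass 70% of its speed; a pose out of reach is approached as far as the arm can. A call with a number of a shift or a turn outside -1 to 1 is refused whole. A call with a gripper value outside its range is refused whole. OPENING is the closure, from -1 (fully open) to 1 (shut), set as the call begins (- or left out, the last holds). The fingers move at their own pace and stop on an object; the grip force is fixed at half the most. Time passes only in rows, so rows that repeat a pose let the fingers close. It gives the time, the measured TCP pose, the force and the opening at its end, in the units of the state.
- get_obs(): the state, without advancing time (a new reading comes with each control period).
- snapshot(name): name is "side" or "top" or "wrist"; returns a dict with "color" (420x560x3 uint8, red, green, blue), "z_map" (420x560 float32, m along the optical axis (not along the pixel's ray), 0 where there is no reading), "intrinsics" (3x3 intrinsics, pixels), "distortion" ([k1, k2, p1, p2, k3] as OpenCV has them; the pictures are not rectified), "rvec" (rotation vector, rad) and "tvec" (3), from world to camera coordinates, as OpenCV has them. Camera axes: x right, y down, z forward; pixel columns grow to the right and rows downward; lengths in m; the calibration is good to about 2 mm. A picture is of the moment at which its call begins.
- close_job(): hands the job in, once; it reports no verdict.
The state is a dict: "clock": time; "joint_pos": joint angles; "qvel": joint speeds; "tau": joint torques, N m; "tool_pos": TCP position; "orientation": TCP orientation; "force": force on the tool from outside, world axes, zero at the start; "moment": the same for the moment, N m; "opening": finger opening in m.
Only numpy, scipy, OpenCV 4.12 (cv2) and the standard library are available. Lean on these libraries where they do the work, as an engineer would, in place of code of your own. Each camera call takes 0.05 s, during which the arm holds its last target. There are 200 camera calls.

### The job

Put the long rectangular gilded panel into the wooden holding frame: tilt it so that one of its short ends goes in under the overhanging batten, then lower the other end until the panel lies flat on the frame's floor inside the rails, and let go. Leave the square tile and the round rosette where they are.

Things in the scene. Friction and masses are not known exactly. Their poses are not given: they have to be found in the camera images.
- panel_mid (a point): The long panel: gilded plate 122 (x) x 76 (y) x 8 mm, under 0.25 kg, lying face up; short ends alike. In its middle stands a scroll-shaped grip, flat-sided, 16 mm thick (across y), 70 mm long at the foot and 44 mm at the top (along x), top 48 mm above the plate's underside. This point: middle of the grip, 24 mm above the underside (16 mm above the plate's upper face); z up.
- frame_floor (a point): Wooden frame fixed to the bench. Point: centre of the cavity's floor, 10 mm above bench. Cavity 140 (x) x 100 (y) mm; rails 12 thick, 16 above the floor, on both long sides and the +x end. The -x end (away from the robot, within 23 degrees) has a wall at x=-70 and on it a full-width batten, overhanging to x=-45, underside 22 and top 30 mm above the floor. Open from above: 115 mm only.
- square_tile: A bystander: a gilded square tile 84 x 84 x 8 mm with the same kind of grip in its middle, 48 mm high in all. The origin is the centre of its underside. Leave it.
- rosette: A bystander: a gilded round disc, diameter 92 mm, 8 mm thick, with a round knob of diameter 28 mm in its middle, 44 mm high in all. The origin is the centre of its underside. Leave it.
Things that resemble listed ones, but are neither listed nor needed, are in the scene too. Leave any black look-alike of the part that bears panel_mid alone. Leave any orange look-alike of the part that bears frame_floor alone.

How it is judged:
By the outcome, as a careful person would: the job done as asked, in the order asked, and still so for the second after the job is handed in, with the robot touching nothing.
It also fails if it takes over 40 s, if anything falls off the work surface, if the arm or the gripper's body presses on something with over 40 N, if the wrist force passes 120 N, or if a joint passes its speed limit or range.

## Working session

There is one attempt and no reset: what is moved stays moved. The work goes in short steps, Python scripts to look and compute and a shell command to move; the robot and the scene stay as the last step left them, time stands still between calls to the robot, and variables do not carry over. Pictures are saved under pics/ and viewed, about 8 in all and at most 12, crops included, and the job is handed in when it is done.

```bash
ls; mkdir -p pics
python3 - <<'E'
from plant import *
import cv2, numpy as np
for n in ["top","side"]:
    s=snapshot(n); np.savez(f"pics/{n}0.npz",**s); cv2.imwrite(f"pics/{n}0.png",s["color"][:,:,::-1])
    R=cv2.Rodrigues(np.array(s["rvec"]))[0]; print(n,-R.T@np.array(s["tvec"]).ravel(),R.round(2).tolist(),s["intrinsics"],s["distortion"])
print(get_obs())
a=cv2.imread("pics/top0.png");b=cv2.imread("pics/side0.png")
E
```

```text
pics
top [ 0.14566132 -0.15760559  1.69631796] [[0.0, -1.0, 0.01], [-0.98, -0.0, -0.19], [0.19, -0.01, -0.98]] [[528.43969479   0.         280.9168857 ]
 [  0.         528.43969479 207.23293522]
 [  0.           0.           1.        ]] [-0.02185273  0.          0.          0.          0.        ]
side [-0.07397897  0.74448544  0.64341648] [[-0.87, -0.49, -0.01], [-0.23, 0.42, -0.88], [0.44, -0.76, -0.48]] [[440.6814876    0.         280.69328199]
 [  0.         440.6814876  205.27164704]
 [  0.           0.           1.        ]] [-0.05053078  0.          0.          0.          0.        ]
{'clock': 0.1, 'joint_pos': array([-4.73209950e+01,  2.05878516e+01,  6.39521286e-01, -1.78038337e-02,
       -7.01357480e+01, -1.65076133e+01]), 'qvel': array([ 0.01511559, -0.11298344,  0.18825471,  0.03025441, -0.03165542,
       -0.01350481]), 'tau': array([-1.87337064e-03, -5.84162343e+01,  2.93749487e+01,  7.01556802e+00,
        1.01473005e-02, -7.04606600e-05]), 'tool_pos': array([ 0.29748969, -0.60538725,  0.2025141 ]), 'orientation': array([-1.79992155e+02, -8.53689174e-02,  1.16165324e+02]), 'force': array([-0.42557321,  0.38075208,  0.62228077]), 'moment': array([ 0.05023251, -0.04254432,  0.03002192]), 'opening': 0.08764276358906262}
```

View pics/top0.png

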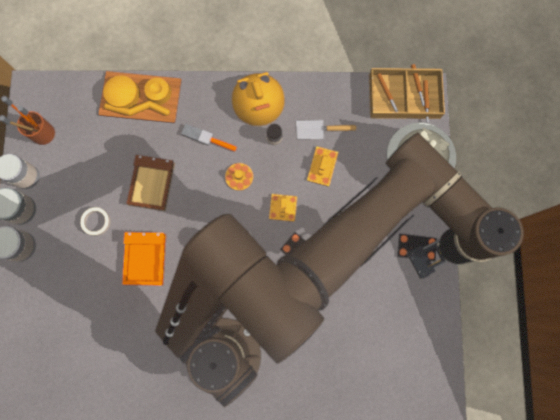

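View pics/side0.png

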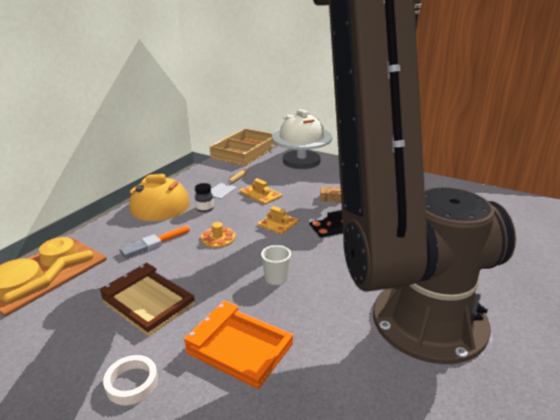

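```bash
cat > h.py <<'E'
import cv2, numpy as np
def load(f): return dict(np.load(f))
def ray(s,px):
    R=cv2.Rodrigues(s["rvec"])[0]; C=-R.T@s["tvec"].ravel()
    u=cv2.undistortPoints(np.array(px,float).reshape(-1,1,2),s["intrinsics"],s["distortion"]).reshape(-1,2)
    return C,np.c_[u,np.ones(len(u))]@R
def plane(s,px,z):
    C,d=ray(s,px); return C+d*((z-C[2])/d[:,2])[:,None]
def depth(s,px):
    px=np.array(px); C,d=ray(s,px); zz=s["z_map"][px[:,1].astype(int),px[:,0].astype(int)]
    return C+d*zz[:,None]
def proj(s,P): return cv2.projectPoints(np.array(P,float).reshape(-1,1,3),s["rvec"],s["tvec"],s["intrinsics"],s["distortion"])[0].reshape(-1,2)
E
python3 - <<'E'
from h import *
t=load("pics/top0.npz"); s=load("pics/side0.npz")
print(depth(t,[[323,166],[283,207],[295,243],[418,250],[150,182],[239,176]]).round(3).tolist())
print(depth(s,[[332,194],[260,188],[278,222],[148,297]]).round(3).tolist())
a=cv2.imread("pics/top0.png");b=cv2.imread("pics/side0.png")
f=lambda im,x,y,w,h,W,H:cv2.resize(im[y:y+h,x:x+w],(W,H),interpolation=cv2.INTER_CUBIC)
top=np.hstack([f(a,110,140,80,80,300,300),f(a,220,130,130,78,500,300)])
bot=np.hstack([f(b,90,250,115,86,400,300),f(b,210,160,160,120,400,300)])
cv2.imwrite("pics/c1.png",np.vstack([top,bot]))
E
```

```text
[[0.599, -0.315, 0.043], [0.146, -0.158, 1.696], [0.352, -0.224, 0.01], [0.298, -0.538, 0.309], [0.552, 0.25, 0.009], [0.563, -0.044, 0.05]]
[[0.387, -0.377, 0.026], [0.6, -0.303, 0.028], [0.462, -0.176, 0.01], [0.55, 0.242, 0.011]]
```

View pics/c1.png

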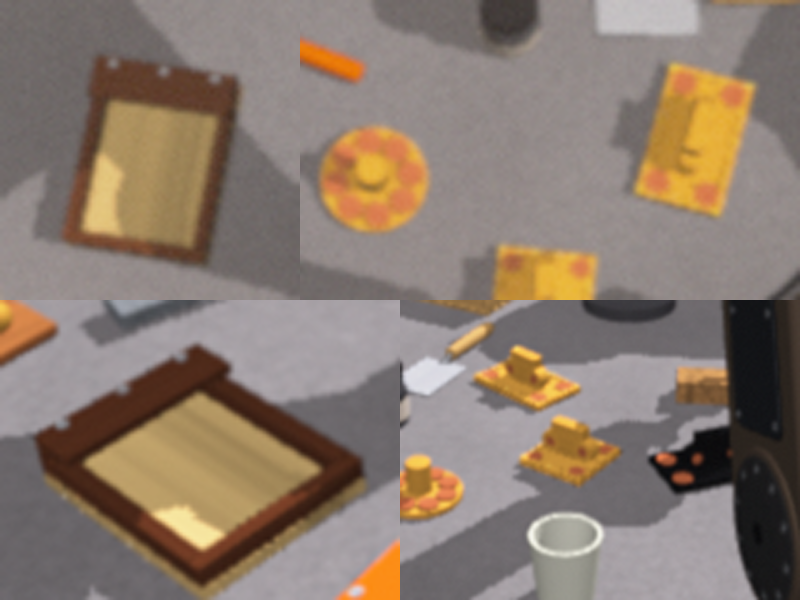

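Run:
```python
from h import *
t=load("pics/top0.npz"); hsv=cv2.cvtColor(t["color"],cv2.COLOR_RGB2HSV)
def blob(m,seed):
    m=cv2.morphologyEx(m.astype(np.uint8),cv2.MORPH_CLOSE,np.ones((3,3)))
    n,l=cv2.connectedComponents(m); k=l[seed[1],seed[0]]; assert k
    return (l==k).astype(np.uint8)
gold=(hsv[...,1]>140)&(hsv[...,2]>90)
b=blob(gold,(323,166)); c=cv2.findContours(b,0,cv2.CHAIN_APPROX_NONE)[0][0][:,0]
P=plane(t,c,0.008)[:,:2]; r=cv2.minAreaRect((P*1000).astype(np.float32)); print("panel",r,cv2.boxPoints(r).tolist())
# depth cluster of the frame
ys,xs=np.mgrid[145:225,115:190]; px=np.c_[xs.ravel(),ys.ravel()]; D=depth(t,px)
v=t["color"][px[:,1],px[:,0]].astype(int)
floor=(hsv[145:225,115:190,0].ravel()>14)&(hsv[145:225,115:190,1].ravel()>75)&(v[:,0]>100)
fm=np.zeros(hsv.shape[:2],np.uint8); fm[px[floor,1],px[floor,0]]=1; fb=blob(fm,(150,185))
c=cv2.findContours(fb,0,cv2.CHAIN_APPROX_NONE)[0][0][:,0]
for z in (0.01,0.026,0.032): 
    r=cv2.minAreaRect((plane(t,c,z)[:,:2]*1000).astype(np.float32)); print(z,r,cv2.boxPoints(r).round(1).tolist())
for lo,hi in((.022,.031),(.035,.046)):
    k=(D[:,2]>lo)&(D[:,2]<hi); r=cv2.minAreaRect((D[k,:2]*1000).astype(np.float32)); print(lo,k.sum(),D[k].mean(0),r,cv2.boxPoints(r).round(1).tolist())
```

```text
panel ((609.3663330078125, -315.37353515625), (73.96745300292969, 120.31371307373047), 74.36487579345703) [[541.4679565429688, -334.77587890625], [657.3297729492188, -367.20166015625], [677.2647094726562, -295.97119140625], [561.4028930664062, -263.54541015625]]
0.01 ((539.8458862304688, 250.71400451660156), (103.37728118896484, 122.56262969970703), 82.36302185058594) [[472.20001220703125, 207.60000610351562], [593.7000122070312, 191.3000030517578], [607.5, 293.79998779296875], [486.0, 310.1000061035156]]
0.026 ((536.1057739257812, 246.83984375), (102.39642333984375, 121.39976501464844), 82.36302185058594) [[469.1000061035156, 204.1999969482422], [589.5, 188.0], [603.0999755859375, 289.5], [482.70001220703125, 305.70001220703125]]
0.032 ((534.7032470703125, 245.38699340820312), (102.02860260009766, 120.96365356445312), 82.3630142211914) [[468.0, 202.89999389648438], [587.9000244140625, 186.8000030517578], [601.4000244140625, 287.8999938964844], [481.5, 304.0]]
0.022 327 [0.51679142 0.25027721 0.02592081] ((547.1722412109375, 244.84912109375), (126.39214324951172, 168.11447143554688), 81.39105987548828) [[454.6000061035156, 194.89999389648438], [620.7999877929688, 169.8000030517578], [639.7000122070312, 294.79998779296875], [473.5, 319.8999938964844]]
0.035 365 [0.6078493  0.23557178 0.0399854 ] ((548.8947143554688, 242.9591827392578), (127.60050201416016, 159.12742614746094), 82.46139526367188) [[461.6000061035156, 190.10000610351562], [619.4000244140625, 169.3000030517578], [636.0999755859375, 295.79998779296875], [478.3999938964844, 316.6000061035156]]
```

```bash
cat > go.py <<'E'
# prints shift/0.2 and rotvec/360 from present pose to target pose: x y z(mm) roll pitch yaw
import sys,numpy as np
from plant import *
from scipy.spatial.transform import Rotation as Ro
o=get_obs(); R=Ro.from_euler('xyz',o["orientation"],degrees=True)
a=list(map(float,sys.argv[1:])); T=Ro.from_euler('xyz',a[3:],degrees=True)
d=R.inv().apply(np.array(a[:3])/1000-o["tool_pos"])
print("shift",(d/.2).round(4),"turn",((R.inv()*T).as_rotvec(degrees=True)/360).round(4),"t",o["clock"],"pos",o["tool_pos"].round(4),"rpy",o["orientation"].round(2),"F",o["force"].round(1),"open",round(float(o["opening"]),4),"j",o["joint_pos"].round(0))
E
python3 go.py 609 -315 180 180 0 74.4
```

```text
shift [0.6162 2.0382 0.1132] turn [-1.00e-04 -2.00e-04  1.16e-01] t 0.1 pos [ 0.2975 -0.6054  0.2025] rpy [-1.7999e+02 -9.0000e-02  1.1617e+02] F [-0.4  0.4  0.6] open 0.0876 j [-47.  21.   1.  -0. -70. -17.]
```

```bash
python3 -m handwheel '[[[0.3,1,0],[0,0,0]],[[0.3,1,0],[0,0,0]],[[0.3,1,0],[0,0,0]],[[0.3,1,0],[0,0,0]],[[0.3,1,0],[0,0,0]]]' -1
python3 -m handwheel '[[[0.31,1,0],[0,0,0.116]],[[0.31,1,0],[0,0,0.116]],[[0.31,1,0],[0,0,0.116]],[[0.31,1,0],[0,0,0.116]],[[0.31,1,0],[0,0,0.116]]]'
python3 go.py 609 -315 180 180 0 74.4
```

```text
clock: 0.52
tool_pos: [0.4512, -0.4625, 0.203]
orientation: [-180.0, -0.0, 116.1]
force: [0.6, -0.4, 0.6]
opening: 0.0876
clock: 0.93
tool_pos: [0.6012, -0.3206, 0.2031]
orientation: [-180.0, -0.0, 80.4]
force: [-0.1, -0.9, 0.4]
opening: 0.0877
shift [0.0339 0.0338 0.1153] turn [-0.0001 -0.      0.0166] t 0.9333 pos [ 0.6012 -0.3206  0.2031] rpy [-1.7997e+02 -1.0000e-02  8.0370e+01] F [-0.1 -0.9  0.4] open 0.0877 j [-12.  21.   2.  -0. -70. -88.]
```

```bash
python3 -m handwheel '[[[0.034,0.034,0],[0,0,0.0166]],[[0.034,0.034,0],[0,0,0.0166]],[[0.034,0.034,0],[0,0,0.0166]]]'
python3 - <<'E'
from plant import *
from h import *
s=snapshot("wrist"); np.savez("pics/w1.npz",**s); cv2.imwrite("pics/w1.png",s["color"][:,:,::-1])
R=cv2.Rodrigues(s["rvec"])[0]; print(-R.T@s["tvec"].ravel())
print(proj(s,[[.609,-.315,.048],[.609,-.315,.008]]))
E
```

```text
clock: 1.18
tool_pos: [0.6083, -0.3158, 0.2025]
orientation: [-179.9, 0.0, 74.9]
force: [0.7, -0.2, -0.1]
opening: 0.0876
[ 0.53341751 -0.29600231  0.38304642]
[[278.11422091 189.57210302]
 [277.98552722 181.36318971]]
```

View pics/w1.png

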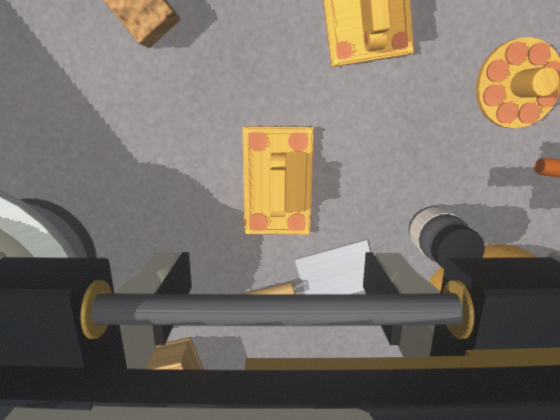

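```bash
python3 - <<'E'
from h import *
s=load("pics/w1.npz"); hsv=cv2.cvtColor(s["color"],cv2.COLOR_RGB2HSV)
m=((hsv[...,1]>140)&(hsv[...,2]>90)).astype(np.uint8); m=cv2.morphologyEx(m,cv2.MORPH_CLOSE,np.ones((5,5)))
l=cv2.connectedComponents(m)[1]; b=(l==l[181,278]).astype(np.uint8)
c=cv2.findContours(b,0,cv2.CHAIN_APPROX_NONE)[0][0][:,0]
r=cv2.minAreaRect((plane(s,c,0.008)[:,:2]*1000).astype(np.float32)); print(r,cv2.boxPoints(r).tolist())
ys,xs=np.mgrid[130:235,244:314]; D=depth(s,np.c_[xs.ravel(),ys.ravel()]); k=(D[:,2]>.043)&(D[:,2]<.055)
r=cv2.minAreaRect((D[k,:2]*1000).astype(np.float32)); print("grip top",k.sum(),r,cv2.boxPoints(r).tolist(),D[k].mean(0))
E
python3 go.py 609 -315 26 180 0 74.4
```

```text
((609.8281860351562, -315.89117431640625), (74.06266784667969, 119.9107666015625), 74.58475494384766) [[542.1863403320312, -335.6534118652344], [657.7832641601562, -367.5271911621094], [677.4700317382812, -296.1289367675781], [561.8731079101562, -264.2551574707031]]
grip top 671 ((610.1084594726562, -315.8858947753906), (15.122761726379395, 43.590362548828125), 74.65974426269531) [[587.0894165039062, -317.4119567871094], [629.1267700195312, -328.9438171386719], [633.1275024414062, -314.3598327636719], [591.0901489257812, -302.8279724121094]] [ 0.60934722 -0.31589672  0.04688056]
shift [0.0096 0.0055 0.8837] turn [-0.0002  0.      0.0014] t 1.2333 pos [ 0.6077 -0.3166  0.2028] rpy [-179.93    0.     74.91] F [-0.5 -0.5  0.9] open 0.0878 j [-11.  22.   2.  -0. -71. -94.]
```

```bash
python3 -m handwheel '[[[0.01,0.01,0.4],[0,0,0.001]],[[0.012,0.012,0.6],[0,0,0.001]],[[0.012,0.012,0.7],[0,0,0.001]],[[0.012,0.012,0.7],[0,0,0.001]],[[0.012,0.012,0.7],[0,0,0.001]]]'
python3 go.py 610 -316 26 180 0 74.6
```

```text
clock: 1.65
tool_pos: [0.6065, -0.3152, 0.0582]
orientation: [-179.5, -0.0, 74.4]
force: [-0.2, 0.0, 0.2]
opening: 0.088
shift [0.0008 0.0191 0.1606] turn [-0.0014 -0.0001 -0.0007] t 1.65 pos [ 0.6065 -0.3152  0.0582] rpy [-1.795e+02 -2.000e-02  7.435e+01] F [-0.2  0.   0.2] open 0.088 j [-11.  28.  -8.  -0. -55. -94.]
```

```bash
python3 -m handwheel '[[[0,0,0.08],[0,0,0]],[[0,0,0.14],[0,0,0]],[[0,0,0.17],[0,0,0]],[[0,0,0.17],[0,0,0]],[[0,0,0.17],[0,0,0]]]'
python3 go.py 610 -316 26 180 0 74.6
```

```text
clock: 2.07
tool_pos: [0.6111, -0.3155, 0.0301]
orientation: [180.0, 0.0, 74.4]
force: [0.5, 0.9, 0.7]
opening: 0.0877
shift [-0.0039 -0.0046  0.0205] turn [ 0.0001  0.     -0.0006] t 2.0667 pos [ 0.6111 -0.3155  0.0301] rpy [1.7997e+02 1.0000e-02 7.4400e+01] F [0.5 0.9 0.7] open 0.0877 j [-11.  30.  -9.   0. -51. -95.]
```

Down another 3 mm, then close and lift slightly.

```bash
python3 -m handwheel '[[[-0.003,-0.004,0.018],[0,0,0]],[[-0.003,-0.004,0.018],[0,0,0]],[[-0.003,-0.004,0.018],[0,0,0]]]'
python3 -m handwheel '[[[0,0,0],[0,0,0]],[[0,0,0],[0,0,0]],[[0,0,0],[0,0,0]],[[0,0,0],[0,0,0]],[[0,0,0],[0,0,0]]]' 1
python3 -m handwheel '[[[0,0,0],[0,0,0]],[[0,0,0],[0,0,0]],[[0,0,0],[0,0,0]],[[0,0,0],[0,0,0]],[[0,0,0],[0,0,0]]]'
python3 go.py 610 -316 160 180 0 74.6
```

```text
clock: 2.32
tool_pos: [0.6102, -0.3155, 0.0263]
orientation: [180.0, -0.0, 74.4]
force: [0.9, 0.1, -0.4]
opening: 0.0878
clock: 2.73
tool_pos: [0.6101, -0.3154, 0.0258]
orientation: [180.0, -0.0, 74.4]
force: [-0.3, 0.3, -0.1]
opening: 0.0598
clock: 3.15
tool_pos: [0.6101, -0.3154, 0.0258]
orientation: [-180.0, 0.0, 74.4]
force: [0.5, -0.3, -0.2]
opening: 0.0264
shift [-2.900e-03  5.000e-04 -6.712e-01] turn [-0.      0.     -0.0006] t 3.15 pos [ 0.6101 -0.3154  0.0258] rpy [-180.      0.     74.39] F [ 0.5 -0.3 -0.2] open 0.0264 j [-11.  30.  -9.   0. -51. -94.]
```

```bash
python3 -m handwheel '[[[0,0,0],[0,0,0]],[[0,0,0],[0,0,0]],[[0,0,0],[0,0,0]],[[0,0,0],[0,0,0]],[[0,0,0],[0,0,0]]]'
python3 -m handwheel '[[[0,0,-0.15],[0,0,0]],[[0,0,-0.35],[0,0,0]],[[0,0,-0.5],[0,0,0]],[[0,0,-0.65],[0,0,0]],[[0,0,-0.65],[0,0,0]]]'
python3 go.py 547 246 160 180 0 82
```

```text
clock: 3.57
tool_pos: [0.61, -0.3154, 0.0258]
orientation: [-180.0, -0.0, 74.4]
force: [-0.0, -0.3, -0.2]
opening: 0.0006
clock: 3.98
tool_pos: [0.6133, -0.317, 0.1636]
orientation: [179.4, 0.1, 74.4]
force: [0.4, 0.2, 1.7]
opening: 0.0005
shift [ 2.623  -1.0746  0.0028] turn [ 0.0017  0.0003 -0.021 ] t 3.9833 pos [ 0.6133 -0.317   0.1636] rpy [1.7939e+02 8.0000e-02 7.4440e+01] F [0.4 0.2 1.7] open 0.0005 j [-11.  23.  -1.   0. -65. -94.]
```

Run:
```python
from plant import *
from h import *
for n in ("wrist","side"):
    s=snapshot(n); np.savez(f"pics/{n}2.npz",**s); cv2.imwrite(f"pics/{n}2.png",s["color"][:,:,::-1])
a=cv2.imread("pics/wrist2.png"); b=cv2.imread("pics/side2.png")[90:290,180:460]
cv2.imwrite("pics/c2.png",np.hstack([cv2.resize(a,(440,330)),cv2.resize(b,(360,330))]))
s=load("pics/wrist2.npz"); print(get_obs()["tool_pos"],proj(s,[get_obs()["tool_pos"]]))
```

```text
[ 0.61088454 -0.31554541  0.15764697] [[278.57386814 242.17617971]]
```

View pics/c2.png

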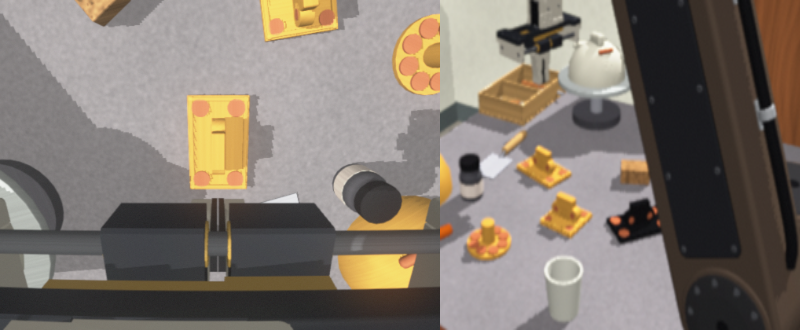

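Run:
```python
from h import *
s=load("pics/wrist2.npz"); hsv=cv2.cvtColor(s["color"],cv2.COLOR_RGB2HSV)
m=((hsv[...,1]>140)&(hsv[...,2]>90)).astype(np.uint8); m=cv2.morphologyEx(m,cv2.MORPH_CLOSE,np.ones((5,5)))
l=cv2.connectedComponents(m)[1]; b=(l==l[181,278]).astype(np.uint8)
c=cv2.findContours(b,0,cv2.CHAIN_APPROX_NONE)[0][0][:,0]
r=cv2.minAreaRect((plane(s,c,0.008)[:,:2]*1000).astype(np.float32)); print(r)
ys,xs=np.mgrid[100:245,235:320]; D=depth(s,np.c_[xs.ravel(),ys.ravel()]); k=(D[:,2]>.040)&(D[:,2]<.055)
print("grip",k.sum(),D[k].mean(0),D[k].std(0))
d=load("pics/side2.npz"); o=[.611,-.3155,.158]; print("tcp in side",proj(d,[o]))
ys,xs=np.mgrid[95:200,200:320]; D=depth(d,np.c_[xs.ravel(),ys.ravel()]); k=(D[:,2]>.12)&(D[:,2]<.3)&(abs(D[:,1]+.31)<.12)&(abs(D[:,0]-.61)<.15)
for z in np.arange(.12,.28,.01):
    q=k&(abs(D[:,2]-z)<.005); print(round(z,2),q.sum(),D[q].mean(0).round(3) if q.any() else "", np.ptp(D[q],axis=0).round(3) if q.any() else "")
fx=[[x,y] for y in range(245,300,8) for x in (272,278,284)]; print(np.c_[fx,depth(s,fx)].round(3))
```

```text
((609.8843383789062, -315.8021240234375), (74.07535552978516, 118.68648529052734), 74.44607543945312)
grip 877 [ 0.60879252 -0.315719    0.04676298] [0.01235532 0.00556657 0.00115943]
tcp in side [[258.12238169 147.27556709]]
0.12 0  
0.13 0  
0.14 0  
0.15 0  
0.16 0  
0.17 0  
0.18 6 [ 0.607 -0.307  0.183] [0.019 0.013 0.004]
0.19 42 [ 0.605 -0.309  0.19 ] [0.028 0.033 0.009]
0.2 38 [ 0.605 -0.31   0.2  ] [0.029 0.034 0.009]
0.21 45 [ 0.606 -0.307  0.21 ] [0.03  0.037 0.009]
0.22 44 [ 0.605 -0.307  0.22 ] [0.029 0.039 0.01 ]
0.23 50 [ 0.606 -0.307  0.23 ] [0.033 0.044 0.009]
0.24 28 [ 0.604 -0.306  0.238] [0.029 0.052 0.009]
0.25 104 [ 0.604 -0.286  0.252] [0.119 0.176 0.01 ]
0.26 226 [ 0.595 -0.293  0.26 ] [0.122 0.181 0.01 ]
0.27 223 [ 0.591 -0.299  0.27 ] [0.12  0.184 0.01 ]
0.28 205 [ 0.602 -0.285  0.281] [0.129 0.187 0.01 ]
[[ 2.72e+02  2.45e+02  6.75e-01 -3.40e-01 -1.00e-03]
 [ 2.78e+02  2.45e+02  6.77e-01 -3.34e-01 -1.00e-03]
 [ 2.84e+02  2.45e+02  6.79e-01 -3.28e-01 -2.00e-03]
 [ 2.72e+02  2.53e+02  6.03e-01 -3.17e-01  1.89e-01]
 [ 2.78e+02  2.53e+02  6.05e-01 -3.14e-01  1.
[... 156 characters left out ...]
 1.98e-01]
 [ 2.84e+02  2.61e+02  6.05e-01 -3.11e-01  1.97e-01]
 [ 2.72e+02  2.69e+02  6.04e-01 -3.17e-01  2.04e-01]
 [ 2.78e+02  2.69e+02  6.04e-01 -3.14e-01  2.05e-01]
 [ 2.84e+02  2.69e+02  6.06e-01 -3.12e-01  2.04e-01]
 [ 2.72e+02  2.77e+02  6.03e-01 -3.17e-01  2.13e-01]
 [ 2.78e+02  2.77e+02  6.04e-01 -3.14e-01  2.12e-01]
 [ 2.84e+02  2.77e+02  6.05e-01 -3.12e-01  2.12e-01]
 [ 2.72e+02  2.85e+02  6.03e-01 -3.16e-01  2.19e-01]
 [ 2.78e+02  2.85e+02  6.04e-01 -3.14e-01  2.20e-01]
 [ 2.84e+02  2.85e+02  6.05e-01 -3.12e-01  2.20e-01]
 [ 2.72e+02  2.93e+02  6.03e-01 -3.16e-01  2.27e-01]
 [ 2.78e+02  2.93e+02  6.04e-01 -3.14e-01  2.26e-01]
 [ 2.84e+02  2.93e+02  6.05e-01 -3.12e-01  2.26e-01]]
```

The fingertips measure z≈0.184 in both the wrist and side views while the TCP reads 0.158. By the stated geometry they should be at 0.144, so the real fingers sit about 40 mm behind what is stated, and the jaws closed just above the grip. The panel did not move. I'll reopen part way and go lower, watching the force.

```bash
python3 -m handwheel '[[[0,0,0],[0,0,0]],[[0,0,0],[0,0,0]],[[0,0,0],[0,0,0]],[[0,0,0],[0,0,0]],[[0,0,0],[0,0,0]]]' -0.1
python3 -m handwheel '[[[0,0,0.1],[0,0,0]],[[0,0,0.2],[0,0,0]],[[0,0,0.3],[0,0,0]],[[0,0,0.4],[0,0,0]],[[0,0,0.4],[0,0,0]]]'
python3 go.py 610 -316 -10 180 0 74.6
```

```text
clock: 4.5
tool_pos: [0.6098, -0.3154, 0.1549]
orientation: [-179.9, 0.0, 74.4]
force: [0.1, -0.3, -0.4]
opening: 0.0283
clock: 4.92
tool_pos: [0.6073, -0.3144, 0.0709]
orientation: [-179.6, -0.0, 74.3]
force: [-1.9, -0.5, -1.3]
opening: 0.0479
shift [-0.0043  0.0181  0.4046] turn [-0.0011 -0.0001 -0.0007] t 4.9167 pos [ 0.6073 -0.3144  0.0709] rpy [-1.7959e+02 -4.0000e-02  7.4340e+01] F [-1.9 -0.5 -1.3] open 0.0479 j [-11.  27.  -7.  -0. -56. -94.]
```

```bash
python3 -m handwheel '[[[0,0,0.1],[0,0,0]],[[0,0,0.2],[0,0,0]],[[0,0,0.3],[0,0,0]],[[0,0,0.36],[0,0,0]],[[0,0,0.36],[0,0,0]]]'
python3 -m handwheel '[[[0,0,0.02],[0,0,0]],[[0,0,0.05],[0,0,0]],[[0,0,0.05],[0,0,0]],[[0,0,0.05],[0,0,0]]]'
python3 -m handwheel '[[[0,0,0.01],[0,0,0]],[[0,0,0.01],[0,0,0]]]'
```

```text
clock: 5.33
tool_pos: [0.6085, -0.315, 0.0014]
orientation: [-179.8, -0.0, 74.4]
force: [-0.0, 0.1, 0.3]
opening: 0.0482
clock: 5.67
tool_pos: [0.6104, -0.3155, -0.0056]
orientation: [180.0, 0.0, 74.4]
force: [-0.2, 1.1, -1.0]
opening: 0.0482
clock: 5.83
tool_pos: [0.6103, -0.3155, -0.0079]
orientation: [180.0, -0.0, 74.4]
force: [-0.5, 0.2, 0.9]
opening: 0.0485
```

```bash
python3 -m handwheel '[[[0,0,0.01],[0,0,0]],[[0,0,0.02],[0,0,0]],[[0,0,0.02],[0,0,0]]]'
python3 -m handwheel '[[[0,0,0],[0,0,0]],[[0,0,0],[0,0,0]],[[0,0,0],[0,0,0]],[[0,0,0],[0,0,0]],[[0,0,0],[0,0,0]]]' 1
python3 -m handwheel '[[[0,0,0],[0,0,0]],[[0,0,0],[0,0,0]],[[0,0,0],[0,0,0]],[[0,0,0],[0,0,0]]]'
```

```text
clock: 6.08
tool_pos: [0.6098, -0.3153, -0.0127]
orientation: [-180.0, -0.0, 74.4]
force: [-0.1, 0.7, -0.8]
opening: 0.0484
clock: 6.5
tool_pos: [0.6101, -0.3154, -0.0122]
orientation: [180.0, 0.0, 74.4]
force: [0.2, -0.6, -0.4]
opening: 0.0202
clock: 6.83
tool_pos: [0.6101, -0.3154, -0.0122]
orientation: [180.0, -0.0, 74.4]
force: [0.7, -0.3, -0.1]
opening: 0.0156
```

Gripped at 15.6 mm. Lift to about 0.15 and head for the frame.

```bash
python3 -m handwheel '[[[0,0,-0.1],[0,0,0]],[[0,0,-0.25],[0,0,0]],[[0,0,-0.45],[0,0,0]],[[0,0,-0.65],[0,0,0]],[[0,0,-0.8],[0,0,0]]]'
python3 go.py 547 246 150 180 0 82
```

```text
clock: 7.25
tool_pos: [0.6105, -0.3157, 0.1511]
orientation: [179.9, 0.0, 74.4]
force: [1.9, -0.2, -1.0]
opening: 0.016
shift [ 2.6199e+00 -1.0612e+00  2.4000e-03] turn [ 0.0003  0.0001 -0.0211] t 7.25 pos [ 0.6105 -0.3157  0.1511] rpy [1.7987e+02 2.0000e-02 7.4400e+01] F [ 1.9 -0.2 -1. ] open 0.016 j [-11.  24.  -2.   0. -65. -94.]
```

```bash
python3 -m handwheel '[[[0.2,-0.08,-0.05],[0,0,0]],[[0.4,-0.16,-0.05],[0,0,0]],[[0.6,-0.24,-0.05],[0,0,0]],[[0.8,-0.32,-0.05],[0,0,0]],[[1,-0.4,-0.05],[0,0,0]]]'
python3 -m handwheel '[[[0.2,-0.08,0],[0,0,-0.02]],[[0.4,-0.16,0],[0,0,-0.02]],[[0.6,-0.24,0],[0,0,-0.02]],[[0.8,-0.32,0],[0,0,-0.02]],[[0.9,-0.36,0],[0,0,-0.02]]]'
python3 -m handwheel '[[[0,0,0],[0,0,0]],[[0,0,0],[0,0,0]]]'
python3 - <<'E'
from plant import *
from h import *
s=snapshot("wrist"); np.savez("pics/w3.npz",**s); cv2.imwrite("pics/w3.png",s["color"][:,:,::-1])
E
python3 go.py 547 246 150 180 0 82
```

```text
clock: 7.67
tool_pos: [0.5868, -0.1077, 0.1577]
orientation: [-180.0, -0.0, 74.3]
force: [0.9, -0.2, -1.8]
opening: 0.0159
clock: 8.08
tool_pos: [0.5659, 0.0865, 0.1578]
orientation: [180.0, -0.0, 81.7]
force: [0.8, -0.6, -1.9]
opening: 0.0156
clock: 8.25
tool_pos: [0.5663, 0.085, 0.1576]
orientation: [-180.0, -0.0, 81.8]
force: [-0.5, -1.1, -1.8]
opening: 0.0156
shift [ 0.7879 -0.2132  0.0378] turn [-0.0001  0.     -0.0009] t 8.3 pos [0.5664 0.0839 0.1576] rpy [-1.7997e+02  1.0000e-02  8.1680e+01] F [-1.   0.4 -1.5] open 0.0164 j [  28.   13.  -16.   -0.  -61. -126.]
```

View pics/w3.png

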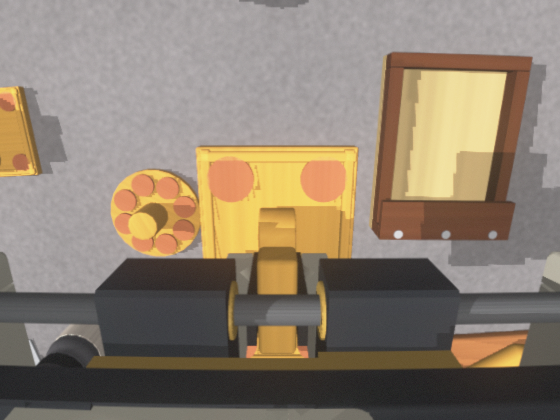

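Run:
```python
from h import *
s=load("pics/w3.npz"); 
ys,xs=np.mgrid[45:248,365:545]; px=np.c_[xs.ravel(),ys.ravel()]; D=depth(s,px)
col=s["color"][px[:,1],px[:,0]].astype(int); dark=(col[:,0]<150)&(col[:,0]>col[:,2]+25)
hh=np.histogram(D[dark,2],bins=np.arange(0,.05,.002)); print(hh[0])
for n,lo,hi in(("batten",.037,.044),("rails",.0235,.029)):
    m=np.zeros(ys.shape,np.uint8); m.ravel()[(D[:,2]>lo)&(D[:,2]<hi)]=1; m=cv2.morphologyEx(m,cv2.MORPH_OPEN,np.ones((3,3)))
    k=m.ravel()>0; r=cv2.minAreaRect((D[k,:2]*1000).astype(np.float32)); print(n,k.sum(),r[1:],cv2.boxPoints(r).round(1).tolist())
# hand-picked corners
print(plane(s,[[388,55],[530,58]],.026).round(4).tolist(), plane(s,[[381,203],[516,201],[374,238],[512,240]],.040).round(4).tolist())
# held plate: near edge corners and depth
print(depth(s,[[200,150],[354,150],[215,240],[345,240],[277,215]]).round(4).tolist())
```

```text
[   5    0    0    3   80  238  292  302  308  324  322  741 4471  603
    7   15   74   96  379 4067  399    0    0    0]
batten 5018 ((124.30056762695312, 38.0418586730957), 81.20248413085938) [[582.0999755859375, 178.5], [619.7000122070312, 172.6999969482422], [638.7000122070312, 295.5], [601.0999755859375, 301.29998779296875]]
rails 5401 ((125.39547729492188, 150.49191284179688), 81.630126953125) [[457.29998779296875, 196.8000030517578], [606.2000122070312, 174.89999389648438], [624.5, 299.0], [475.6000061035156, 320.8999938964844]]
[[0.4599, 0.1945, 0.026], [0.4774, 0.3171, 0.026]] [[0.5839, 0.1767, 0.04], [0.5997, 0.3006, 0.04], [0.6167, 0.1683, 0.04], [0.6381, 0.299, 0.04]]
[[0.5028, 0.0582, 0.1786], [0.5129, 0.1282, 0.1783], [0.5482, 0.0558, 0.1759], [0.5559, 0.12, 0.1798], [0.5339, 0.0894, 0.1943]]
```

```bash
python3 go.py 517.6 251.2 110 -166 0 81.5
```

```text
shift [ 0.7924 -0.3623  0.2379] turn [0.0388 0.0001 0.0005] t 8.3 pos [0.5664 0.0839 0.1576] rpy [-1.7997e+02  1.0000e-02  8.1680e+01] F [-1.   0.4 -1.5] open 0.0164 j [  28.   13.  -16.   -0.  -61. -126.]
```

```bash
python3 -m handwheel '[[[0.19,-0.09,0.03],[0,0,0]],[[0.38,-0.18,0.06],[0.01,0,0]],[[0.57,-0.27,0.1],[0.02,0,0]],[[0.7,-0.33,0.16],[0.03,0,0]],[[0.79,-0.36,0.2],[0.0388,0,0.0005]]]'
python3 -m handwheel '[[[0,0,0],[0,0,0]],[[0,0,0],[0,0,0]],[[0,0,0],[0,0,0]]]'
python3 go.py 517.6 251.2 17 -166 0 81.5
```

```text
clock: 8.72
tool_pos: [0.5179, 0.252, 0.1172]
orientation: [-165.8, -0.0, 81.4]
force: [0.6, -1.2, -1.3]
opening: 0.0156
clock: 8.97
tool_pos: [0.5192, 0.2488, 0.1175]
orientation: [-166.0, 0.1, 81.3]
force: [-0.4, -0.9, -0.6]
opening: 0.0158
shift [0.0113 0.1119 0.4898] turn [ 0.0001  0.0001 -0.0005] t 8.9667 pos [0.5192 0.2488 0.1175] rpy [-1.6605e+02  7.0000e-02  8.1340e+01] F [-0.4 -0.9 -0.6] open 0.0158 j [  38.   23.   -5.  -10.  -73. -132.]
```

```bash
python3 -m handwheel '[[[0.003,0.025,0.11],[0,0,0]],[[0.006,0.05,0.22],[0,0,0]],[[0.01,0.08,0.34],[0,0,0]],[[0.0113,0.1,0.44],[0,0,0]],[[0.0113,0.1,0.44],[0,0,0]]]'
python3 -m handwheel '[[[0,0,0],[0,0,0]],[[0,0,0],[0,0,0]]]'
python3 go.py 517.6 251.2 17 -166 0 81.5
python3 - <<'E'
from plant import *
from h import *
s=snapshot("side"); w=snapshot("wrist"); np.savez("pics/side4.npz",**s)
cv2.imwrite("pics/c4.png",np.hstack([cv2.resize(s["color"][180:360,60:260,::-1],(400,360),interpolation=cv2.INTER_CUBIC),cv2.resize(w["color"][:,:,::-1],(400,300))[0:300].copy() if 0 else cv2.resize(w["color"][:,:,::-1],(400,360))]))
E
```

```text
clock: 9.38
tool_pos: [0.5149, 0.2501, 0.0247]
orientation: [-165.8, 0.2, 81.3]
force: [-0.9, -0.7, -1.7]
opening: 0.0156
clock: 9.55
tool_pos: [0.5183, 0.2524, 0.0294]
orientation: [-166.2, -0.0, 81.4]
force: [-0.2, 0.5, -1.0]
opening: 0.0154
shift [-0.0064  0.0122  0.0609] turn [ 0.0004 -0.0002 -0.0002] t 9.55 pos [0.5183 0.2524 0.0294] rpy [-1.6616e+02 -5.0000e-02  8.1400e+01] F [-0.2  0.5 -1. ] open 0.0154 j [  38.   28.   -9.  -11.  -63. -130.]
```

View pics/c4.png

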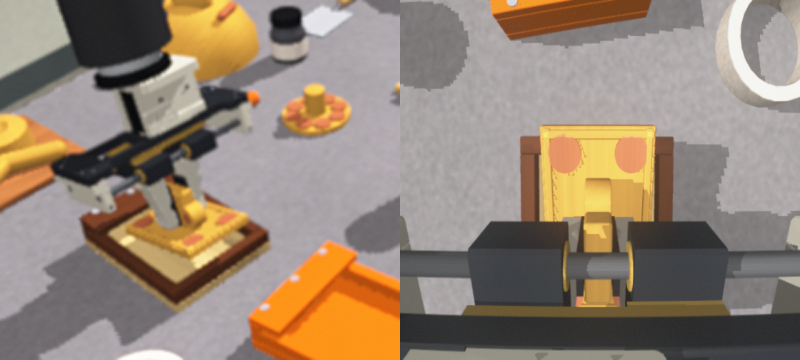

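```bash
python3 -m handwheel '[[[-0.006,0.012,0.03],[0,0,0]],[[-0.006,0.012,0.06],[0,0,0]],[[-0.006,0.012,0.06],[0,0,0]],[[-0.006,0.012,0.06],[0,0,0]]]'
python3 go.py 547.2 246.7 17 -166 0 81.5
```

```text
clock: 9.98
tool_pos: [0.516, 0.2513, 0.0149]
orientation: [-166.0, 0.1, 81.4]
force: [0.8, 0.2, -1.6]
opening: 0.0157
shift [ 0.0005  0.1504 -0.0484] turn [-0.      0.0001 -0.0003] t 9.9833 pos [0.516  0.2513 0.0149] rpy [-1.6599e+02  6.0000e-02  8.1410e+01] F [ 0.8  0.2 -1.6] open 0.0157 j [  38.   29.  -10.  -11.  -61. -130.]
```

```bash
python3 -m handwheel '[[[0,0.03,-0.008],[0,0,0]],[[0,0.07,-0.018],[0,0,0]],[[0,0.11,-0.028],[0,0,0]],[[0,0.145,-0.038],[0,0,0]],[[0,0.145,-0.038],[0,0,0]]]'
python3 -m handwheel '[[[0,0,0],[0,0,0]],[[0,0,0],[0,0,0]],[[0,0,0],[0,0,0]]]'
python3 go.py 548.3 246.6 -0.5 180 0 81.5
python3 - <<'E'
from plant import *
from h import *
s=snapshot("side"); w=snapshot("wrist")
cv2.imwrite("pics/c5.png",np.hstack([cv2.resize(s["color"][220:340,80:220,::-1],(420,360),interpolation=cv2.INTER_CUBIC),cv2.resize(w["color"][100:380,140:420,::-1],(360,360))]))
E
```

```text
clock: 10.4
tool_pos: [0.548, 0.2468, 0.0155]
orientation: [-166.1, 0.0, 81.4]
force: [-0.1, -0.4, -1.4]
opening: 0.0158
clock: 10.65
tool_pos: [0.5458, 0.247, 0.0156]
orientation: [-166.0, 0.0, 81.4]
force: [0.4, -1.1, -1.3]
opening: 0.0162
shift [0.0001 0.0319 0.075 ] turn [-0.0389  0.0001 -0.0003] t 10.65 pos [0.5458 0.247  0.0156] rpy [-1.6601e+02  3.0000e-02  8.1400e+01] F [ 0.4 -1.1 -1.3] open 0.0162 j [  36.   31.   -6.  -11.  -63. -129.]
```

View pics/c5.png

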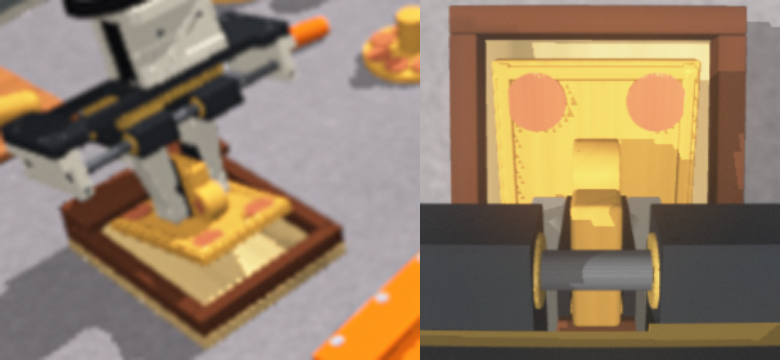

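Low end is under the batten and force-free, and the high end is inside the rails. Lowering it level.

```bash
python3 -m handwheel '[[[0,0.007,0.015],[-0.008,0,0]],[[0,0.014,0.03],[-0.016,0,0]],[[0,0.02,0.045],[-0.024,0,0]],[[0,0.026,0.06],[-0.032,0,0]],[[0,0.032,0.075],[-0.0389,0,0]]]'
python3 -m handwheel '[[[0,0,0],[0,0,0]],[[0,0,0],[0,0,0]],[[0,0,0],[0,0,0]]]'
python3 go.py 548.3 246.6 -2.2 180 0 81.5
```

```text
clock: 11.17
tool_pos: [0.5485, 0.2471, -0.0]
orientation: [179.8, -0.0, 81.4]
force: [-0.8, -0.1, -0.9]
opening: 0.0156
clock: 11.42
tool_pos: [0.549, 0.2471, 0.0001]
orientation: [180.0, -0.0, 81.4]
force: [-0.3, -0.4, -1.6]
opening: 0.0157
shift [-0.0032 -0.0029  0.0115] turn [ 0.     -0.     -0.0002] t 11.4167 pos [5.490e-01 2.471e-01 1.000e-04] rpy [ 1.7998e+02 -1.0000e-02  8.1440e+01] F [-0.3 -0.4 -1.6] open 0.0157 j [  43.   25.  -22.    0.  -43. -141.]
```

```bash
python3 -m handwheel '[[[0,0,0.006],[0,0,0]],[[0,0,0.006],[0,0,0]],[[0,0,0.006],[0,0,0]]]'
python3 -m handwheel '[[[0,0,0.005],[0,0,0]],[[0,0,0.005],[0,0,0]],[[0,0,0.005],[0,0,0]]]'
```

```text
clock: 11.67
tool_pos: [0.5491, 0.2466, -0.0017]
orientation: [180.0, 0.0, 81.4]
force: [-0.8, -0.1, -1.9]
opening: 0.0158
clock: 11.92
tool_pos: [0.5492, 0.2466, -0.0022]
orientation: [179.9, 0.0, 81.4]
force: [0.5, -1.3, 2.4]
opening: 0.0155
```

Contact (Fz went from -1.9 to +2.4). Release part way and withdraw upwards.

```bash
python3 -m handwheel '[[[0,0,0],[0,0,0]],[[0,0,0],[0,0,0]],[[0,0,0],[0,0,0]],[[0,0,0],[0,0,0]],[[0,0,0],[0,0,0]]]' 0.18
python3 -m handwheel '[[[0,0,-0.03],[0,0,0]],[[0,0,-0.12],[0,0,0]],[[0,0,-0.25],[0,0,0]],[[0,0,-0.4],[0,0,0]],[[0,0,-0.5],[0,0,0]]]'
python3 -m handwheel '[[[0,0,-0.2],[0,0,0]],[[0,0,-0.3],[0,0,0]],[[0,0,-0.3],[0,0,0]],[[0,0,-0.3],[0,0,0]]]'
python3 - <<'E'
from plant import *
from h import *
s=snapshot("side"); w=snapshot("wrist"); np.savez("pics/w6.npz",**w)
cv2.imwrite("pics/c6.png",np.hstack([cv2.resize(s["color"][220:340,80:220,::-1],(420,360),interpolation=cv2.INTER_CUBIC),cv2.resize(w["color"][60:340,140:420,::-1],(360,360))]))
u=np.array([.989,-.148]); v=np.array([.148,.989]); c=np.array([.5473,.2467])
ys,xs=np.mgrid[0:420,0:560]; D=depth(w,np.c_[xs.ravel(),ys.ravel()]); X=(D[:,:2]-c)@u*1000; Y=(D[:,:2]-c)@v*1000; Z=D[:,2]*1000-10
hsv=cv2.cvtColor(w["color"],cv2.COLOR_RGB2HSV).reshape(-1,3)
k=(abs(X)<72)&(abs(Y)<50)&(Z<30)
p=k&(Z>5)&(Z<13); print("plate X",np.percentile(X[p],[1,99]),"Y",np.percentile(Y[p],[1,99]))
for lo,hi in((-58,-48),(-48,-38),(-20,0),(25,40)):
    for a,b in((-30,-15),(15,30)):
        q=p&(X>lo)&(X<hi)&(Y>a)&(Y<b); print(lo,hi,a,q.sum(),Z[q].mean().round(2))
fl=k&(Z<4)&(abs(X)<68); print("floor",fl.sum(),Z[fl].mean())
E
```

```text
clock: 12.33
tool_pos: [0.5486, 0.2467, -0.0027]
orientation: [180.0, 0.0, 81.4]
force: [0.3, -0.5, -0.5]
opening: 0.0355
clock: 12.75
tool_pos: [0.5494, 0.2472, 0.1004]
orientation: [179.9, -0.1, 81.4]
force: [1.3, 0.2, -0.1]
opening: 0.0358
clock: 13.08
tool_pos: [0.5492, 0.2474, 0.1595]
orientation: [179.8, -0.1, 81.4]
force: [-0.5, 0.8, -1.0]
opening: 0.0359
plate X [-58.63015555  50.29998668] Y [-38.02992088  49.57738238]
-58 -48 -30 204 8.65
-58 -48 15 192 8.82
-48 -38 -30 180 9.06
-48 -38 15 173 9.07
-20 0 -30 319 7.08
-20 0 15 323 7.02
25 40 -30 229 7.35
25 40 15 222 7.33
floor 3702 -0.8995053511854736
```

View pics/c6.png

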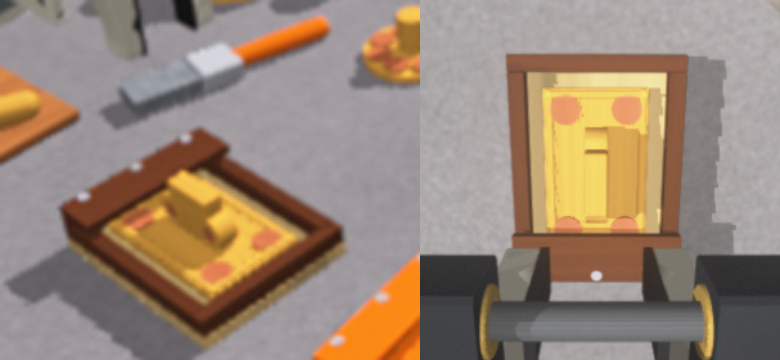

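The panel lies flat: its face sits about 7–9 mm above the floor everywhere, the near end is at 58.6 mm and the far end about 63 mm under the batten. Handing in.

```bash
python3 -c "
from plant import *
print(close_job())"
```

```text
the job is handed in; nothing more can be done
None
```

The gilded panel is in the wooden frame. I tilted it about 14°, slid its far short end under the batten, lowered it level, let go and backed off. I handed the job in at about 13 s of the 40 s allowed.

**Last checks**
- **Position:** the near end measured 58.6 mm from the cavity centre. That puts the far end about 63 mm out, roughly 18 mm under the batten and short of the wall. The side and wrist views both show the panel inside the rails.
- **Flatness:** the plate's upper face read 7–9 mm above the nominal floor. The higher readings were at the near end, where the raised roundels are; I put the difference down to those but did not check it separately. The floor itself read -0.9 mm.
- **Forces:** the wrist force stayed at a few newtons throughout, and the arm ended well clear of the panel.
- **Bystanders:** the arm never touched the square tile, rosette, black look-alikes or orange frame. I did not measure them again at the end.

**What disagreed**
- **Missed first grasp:** the first grasp closed on nothing. Two camera views put the fingertips about 40 mm further back along the tool than the stated geometry. I corrected for that and the second grasp held.
- **Bad reading:** the automatic check of the panel's width across the frame also picked up rail pixels (reading +49.6 mm), so I judged sideways clearance from the images instead.

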